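Find the heavy side of a weighted drum and hold it down

ROBOT

A 6-joint arm with a two-finger parallel gripper is mounted at the origin on the work surface. World frame = base frame: x ahead of the robot, y to its left, z up, the work surface at z = 0. Lengths are in m, angles in rad, forces in N, time in s.
With the tool pointing down it reaches from about 0.3 to 0.775 m from the base axis. Payload 14.6 kg.
Tool frame: the origin (TCP) lies midway between the tips of the shut fingers; the grasp point (between the pads) lies 19 mm behind it (ctrl.pinch_z is the distance from the TCP to the grasp point, in m); z points along the fingers, y is the line along which they close (so a half turn about z gives the same grasp; the last joint's range is limited). The gripper opens to 94 mm and grips with 3 to 60 N. Pads are 16 mm wide; open, the fingers measure 119 mm over their backs; the gripper's body (75 mm by 177 mm) begins 78 mm behind the grasp point.
Start: joints at [-1.329, 0.3, 1.521, -0, 1.321, -0.067], TCP at [0.167, -0.524, 0.205] pointing down, gripper open.
Joint ranges: [-3.03, 3.03], [-0.79, 2.21], [0.23, 2.52], [-1.04, 4.18], [0, 3.07], [-2.55, 2.55]. Speed limits (rad/s): [2.22, 2.22, 2.57, 3.14, 3.14, 3.14].

INTERFACE

Orientations are given as [roll, pitch, yaw] about the fixed x, y, z axes, in that order (R = Rz(yaw) Ry(pitch) Rx(roll)).
In Python, from station import ctrl gives the robot as it stands.
- The arm moves only by the tool jog_arm, never from a script. Its argument "motion" is a list of rows, each a list of 7 numbers: the shift along the tool's x, y, z in m, then the turn, a rotation vector about the tool's x, y, z in rad, then the opening, from -1 (shut) to 1 (fully open). In form: [[tx, ty, tz, rx, ry, rz, gripper], ...]. A call has 1 to 5 rows; each row shifts and turns the commanded pose from where the row before left it, along the tool's axes as they then stand; what a row does not reach is not made up. A row lasts 1/10 s, in which the tool goes at most 50 mm and 8.59 degrees, less where a joint would pass 70% of its speed; a pose out of reach is approached as far as the arm can. A call is refused whole if a number of a shift passes 0.05 or a number of a turn 0.15, either way. A call with a gripper value outside its range is refused whole. The fingers move at their own pace and stop on an object; "squeeze" is the grip in N (left out, the last holds). Time passes only in rows, so rows that do not move let the fingers close. It gives the time, the measured TCP pose, the force, the opening and the grip force at its end, in the units of the state.
- ctrl.get_obs(): the state, without advancing time (a new reading comes with each control period).
- ctrl.camera(name): name is "scene" or "top" or "wrist"; returns the picture (480x640x3 uint8, red, green, blue); there is no depth.
- ctrl.camera_model(name): a dict with "intrinsics" (3x3 intrinsics, pixels), "k1" (the pictures are not rectified: a ray, as slopes to the right and down, at radius r is drawn at 1 + k1 r^2 times it, then the intrinsics apply), "rvec" (rotation vector, rad) and "tvec" (3), from world to camera coordinates, as OpenCV has them. Camera axes: x right, y down, z forward; pixel columns grow to the right and rows downward; lengths in m; the calibration is good to about 2 mm. A picture is of the moment at which its call begins: read the wrist's pose just before it. camera_model takes no time and is no camera call; for the wrist camera it gives the pose at the moment of the call.
- ctrl.hand_in(): hands the job in; it is judged then, once.
The state is a dict: "time_s": time; "qpos": joint angles; "joint_vel": joint speeds; "tau": joint torques, N m; "ee_pos": TCP position; "eef_rot": TCP orientation; "force": force on the tool from outside, world axes, zero at the start; "moment": the same for the moment, N m; "grip_width": finger opening in m; "grip_force": force on a finger pad.
Only numpy, scipy, OpenCV 4.12 (cv2) and the standard library are available. Lean on these libraries where they do the work, as an engineer would, in place of code of your own. Each camera call takes 0.05 s, during which the arm holds its last target. There are 200 camera calls.

TASK

The drum on the balancing stand has a weight hidden inside it. Turn it by the crank handle, at least over to the far side of the crank's circle from where it started, feeling where it pulls up or drops away, to find the heavy side; then bring the heavy side straight down and finish gripping the handle, keeping the drum still there. Leave the other things on the bench where they are.

Things in the scene. Friction and masses are not known exactly. Their poses are not given: they have to be found in the camera images.
- stand: Plywood balancing stand bolted to the table, base 170 x 130 x 14 mm, origin under its middle on the table, z up, x roughly away from the robot. Two 50 mm wide posts carry a level axle along x, 180 mm up. Between them, over the origin, sits the drum, 104 mm across and 66 mm long; the crank is on the +x end. The +x post's bearing ends 64 mm from the origin, 17 mm above the axle line.
- axle (a point): Point on the axle line, 180 mm up and 108 mm along +x from the stand's origin: centre of the crank handle's circle, level with the middle of the handle's length. Axes as the stand's. The handle's circle has nothing in its way.
- handle: Crank handle: wooden sleeve 16 mm across, 52 mm long, parallel to the axle (its x), origin at its middle, 45 mm off the axle line. It turns freely on its pin, so a hand can grip it from above, fingers either side, and carry it all the way round with unchanged orientation. Its -x end is 4 mm from the 8 mm thick crank arm, which is fixed to the drum. No stops either way.
- drum (a joint): Angle a of drum and crank about the stand's x (rad, right-handed), 0 with the handle straight above the axle; the handle is 45 mm x (-sin a) along the stand's y and 45 mm x cos a up from axle. Bearing drag 0.17 N m, so it stays where left. A hidden slug, at any angle to the crank, pulls 0.11-0.15 N m when level with the axle: the 3.8 N on the handle grows or shrinks by about 3 N.
- tape_mid (a point): Middle of a grey roll of tape lying flat, 100 mm across, 45 mm high. Leave alone.
- screwdriver_grip (a point): Handle of a screwdriver lying on the table. Leave alone.
- hammer_grip (a point): Handle of a hammer lying on the table. Leave alone.
- carton_mid (a point): Middle of an open cardboard box 140 x 200 mm, 90 mm high. Leave alone.
- trap_mid (a point): Middle of a flat wooden block with a wire bow, 98 x 48 mm, 12 mm high. Leave alone.
- glue_mid (a point): Middle of a standing white bottle 40 mm across, 100 mm high. Leave alone.
- board_mid (a point): A small circuit board lying flat, 50 x 35 mm, about 14 mm high. Leave alone.

How it is judged:
By the outcome, as a careful person would: the job done as asked, in the order asked, and still so for the second after the job is handed in, while the arm keeps its last pose, push and grip.
It also fails if it takes over 72 s, if anything falls off the work surface, if the arm or the gripper's body presses on something with over 40 N, if the wrist force passes 120 N, or if a joint passes its speed limit or range.

## Working session

There is one attempt and no reset: what is moved stays moved. The work goes in short steps, Python scripts to look and compute and a tool call to move; the robot and the scene stay as the last step left them, time stands still between calls to the robot, and variables do not carry over. Pictures are saved under pics/ and viewed, at most 10 in all, crops included, and the job is handed in when it is done.

Besides the shell and the picture viewer there is one more tool, called as name(argument=value, ...) on one line, values as JSON. jog_arm: Moves the arm, as the interface text tells. Its arguments: {"type":"object","properties":{"motion":{"type":"array"},"squeeze":{"type":"number"}},"required":["motion"]}

```bash
mkdir -p pics; ls; python3 - <<'E'
from station import ctrl
import cv2,numpy as np
o=ctrl.get_obs();print(o)
for n in ("scene","top"):
    m=ctrl.camera_model(n);print(n,m)
    cv2.imwrite(f"pics/{n}0.png",ctrl.camera(n)[:,:,::-1])
print(ctrl.pinch_z)
E
```

```text
pics
{'time_s': 0.0, 'qpos': array([-1.32858759e+00,  3.00458787e-01,  1.52157201e+00, -6.55436052e-06,
        1.32071090e+00, -6.65804209e-02]), 'joint_vel': array([-0.0006732 , -0.00044494, -0.00074389, -0.0008265 ,  0.00117815,
        0.00134277]), 'tau': array([-1.37742762e-03, -5.31807840e+01, -3.52734876e+01,  7.07960827e-02,
        2.44811102e-02, -9.80494201e-05]), 'ee_pos': array([ 0.1670907 , -0.52372925,  0.20489693]), 'eef_rot': array([-3.14044574e+00, -7.01125105e-05,  3.08790741e-01]), 'force': array([-0.80560138, -0.25797412,  0.8917835 ]), 'moment': array([ 0.02957476, -0.0414782 ,  0.00499272]), 'grip_force': 0.0, 'grip_width': 0.09401504950963946}
scene {'intrinsics': array([[471.66366768,   0.        , 321.71409901],
       [  0.        , 471.66366768, 236.78815418],
       [  0.        ,   0.        ,   1.        ]]), 'k1': -0.003319394318780533, 'rvec': array([ 0.79119726,  2.36434371, -1.29927932]), 'tvec': array([ 0.40994773, -0.00318884,  1.56613378])}
top {'intrinsics': array([[568.98104176,   0.        , 319.43815598],
       [  0.        , 568.98104176, 240.60671177],
       [  0.        ,   0.        ,   1.        ]]), 'k1': -0.14355132809582702, 'rvec': array([ 2.17995039, -2.14842484,  0.13492862]), 'tvec': array([-0.02725873,  0.5129039 ,  1.2829251 ])}
0.0188
```

View pics/scene0.png

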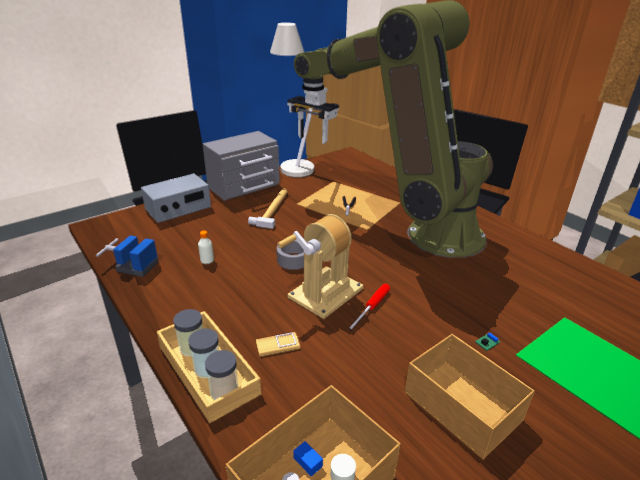

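View pics/top0.png

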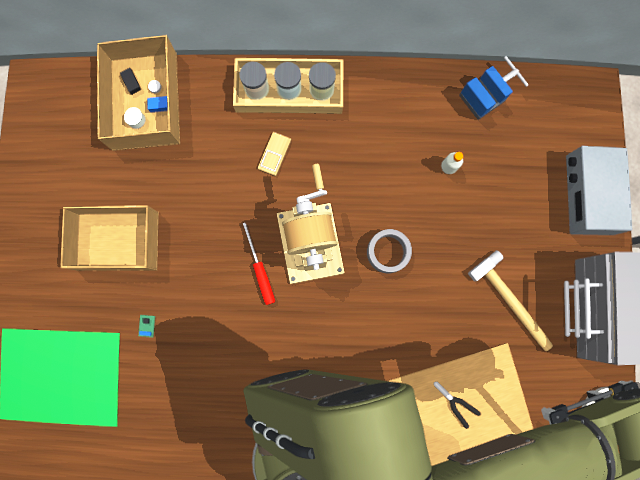

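The top view shows the stand base with corners at about (278,210), (333,203), (344,275) and (289,284). The crank handle is at (318,176), to the right, which is the -y side. The scene view shows the handle at (288,242). I'll zoom in on both.

```bash
python3 - <<'E'
import cv2,numpy as np
t=cv2.imread("pics/top0.png")[145:295,250:370]; s=cv2.imread("pics/scene0.png")[205:320,265:375]
t=cv2.resize(t,None,fx=4,fy=4,interpolation=cv2.INTER_CUBIC);s=cv2.resize(s,(int(110*2.9),int(115*2.9)),interpolation=cv2.INTER_CUBIC)
s=cv2.copyMakeBorder(s,0,600-s.shape[0],0,0,cv2.BORDER_CONSTANT)
cv2.imwrite("pics/z0.png",np.hstack([t,s])[:, :800])
E
```

```text
(no output)
```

View pics/z0.png

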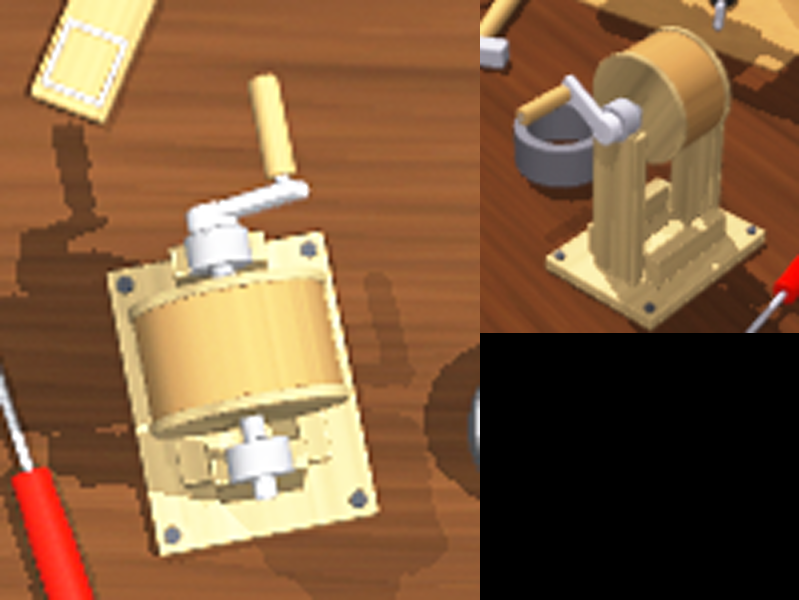

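```bash
cat > h.py <<'E'
import numpy as np,cv2
from station import ctrl
from scipy.optimize import least_squares
def proj(m,P):
    R=cv2.Rodrigues(m["rvec"])[0]; c=np.atleast_2d(P)@R.T+m["tvec"]; s=c[:,:2]/c[:,2:]
    s=s*(1+m["k1"]*(s**2).sum(1,keepdims=True)); K=m["intrinsics"]
    return s*[K[0,0],K[1,1]]+K[:2,2]
def pts(p):
    x,y,w,a=p; h=[-.045*np.sin(a),.18+.045*np.cos(a)]
    L=np.array([[.085,.065,.014],[.085,-.065,.014],[-.085,-.065,.014],[-.085,.065,.014],[.134,*h],[.082,*h]])
    c,s=np.cos(w),np.sin(w)
    return L@np.array([[c,-s,0],[s,c,0],[0,0,1]]).T+[x,y,0]
E
python3 - <<'E'
from h import *
T,S=ctrl.camera_model("top"),ctrl.camera_model("scene")
uT=np.array([[277,213],[330.5,203],[344.5,273],[290,283.75],[315.75,164.25],[320.5,189.25]])
zc=lambda u,v:[(u-480)/2.9+265,v/2.9+205]
uS=np.array([zc(650,327),zc(547,266),zc(765,237),zc(524,113),zc(568,90)])
iS=[0,1,3,4,5]
f=lambda p:np.r_[(proj(T,pts(p))-uT).ravel(),(proj(S,pts(p)[iS])-uS).ravel()]
for w0 in (0,.3):
  r=least_squares(f,[.55,0,w0,.8],loss="soft_l1");print(r.x,r.cost,f(r.x).round(1))
x,y,w,a=r.x
A=np.array([x,y,.18])+.108*np.array([np.cos(w),np.sin(w),0]);print("axle",A,"handle",pts(r.x)[4:].mean(0), np.hypot(*A[:2]))
E
```

```text
[0.5085079  0.00175649 0.19983162 0.9050484 ] 10.935728816022385 [-0.6  0.   0.2  0.  -0.2  0.9 -0.7  0.5 -1.3  0.7 -1.3  0.3 -1.1 -2.2
 -2.1 -3.  -0.7 -1.7 -1.4  0.8 -1.4  0.2]
[0.5085079  0.00175649 0.19983165 0.90504986] 10.935728815369016 [-0.6  0.   0.2  0.  -0.2  0.9 -0.7  0.5 -1.3  0.7 -1.3  0.3 -1.1 -2.2
 -2.1 -3.  -0.7 -1.7 -1.4  0.8 -1.4  0.2]
axle [0.6143587  0.02319496 0.18      ] handle [ 0.62138388 -0.01149129  0.20779409] 0.6147964079730729
```

jog_arm(motion=[[0,0,-0.045,0,0,0,1],[0,0,-0.045,0,0,0,1],[0.02,-0.012,-0.03,0,0,0,1],[0.042,-0.025,0,0,0,0,1],[0.042,-0.025,0,0,0,0,1]])

```text
time_s: 0.6
ee_pos: [0.2479, -0.4323, 0.3257]
eef_rot: [3.141, -0.0, 0.307]
force: [1.0, -0.8, -0.1]
grip_width: 0.0943
grip_force: 0.0
```

jog_arm(motion=[[0.042,-0.025,0,0,0,0,1],[0.042,-0.025,0,0,0,0,1],[0.042,-0.025,0,0,0,0,1],[0.042,-0.025,0,0,0,0,1],[0.042,-0.025,0,0,0,0,1]])

```text
time_s: 1.1
ee_pos: [0.4104, -0.2486, 0.3254]
eef_rot: [-3.142, 0.0, 0.309]
force: [0.5, -0.6, -0.5]
grip_width: 0.094
grip_force: 0.0
```

jog_arm(motion=[[0.042,-0.025,0,0,0,0,1],[0.042,-0.025,0,0,0,0,1],[0.042,-0.025,0,0,0,0,1],[0.042,-0.025,0,0,0,0,1],[0.02,-0.012,0,0,0,0.1,1]])

```text
time_s: 1.6
ee_pos: [0.5561, -0.0836, 0.3246]
eef_rot: [-3.141, 0.001, 0.211]
force: [-0.1, -0.6, 0.7]
grip_width: 0.0938
grip_force: 0.0
```

jog_arm(motion=[[0,0,0,0,0,0,1],[0,0,0,0,0,0,1]])

```text
time_s: 1.8
ee_pos: [0.5543, -0.0867, 0.325]
eef_rot: [-3.141, 0.001, 0.211]
force: [0.2, -0.6, 0.9]
grip_width: 0.0939
grip_force: 0.0
```

```bash
python3 - <<'E'
from h import *
o=ctrl.get_obs();print({k:o[k] for k in("time_s","ee_pos","eef_rot","force","moment")})
m=ctrl.camera_model("wrist");print(m)
I=ctrl.camera("wrist");cv2.imwrite("pics/w1.png",I[:,:,::-1]);np.save("w1.npy",m,allow_pickle=True)
print(proj(m,pts([.5085,.0018,.1998,.905])))
E
```

```text
{'time_s': 1.8, 'ee_pos': array([ 0.55428916, -0.0866703 ,  0.32497203]), 'eef_rot': array([-3.14133582e+00,  9.69885412e-04,  2.11218456e-01]), 'force': array([ 0.16131588, -0.62459972,  0.89649964]), 'moment': array([-0.00790632,  0.01630029,  0.0376496 ])}
{'intrinsics': array([[356.91673789,   0.        , 319.650755  ],
       [  0.        , 356.91673789, 234.78106843],
       [  0.        ,   0.        ,   1.        ]]), 'k1': -0.010241021508780418, 'rvec': array([-2.28553092,  1.84718676,  0.23400539]), 'tvec': array([-0.20037875,  0.45210778,  0.63693203])}
[[200.87854907 153.26171988]
 [297.59929069 154.30320904]
 [298.04937888 273.5559901 ]
 [209.09466116 272.52366152]
 [244.43488477  97.10099538]
 [246.94750261 164.5574666 ]]
```

View pics/w1.png

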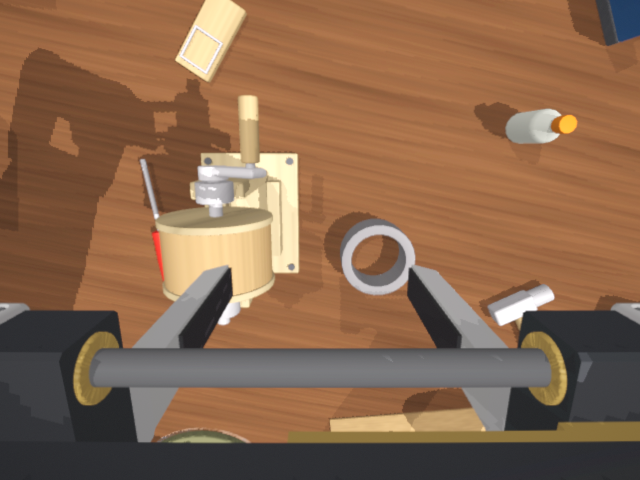

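The wrist view shows base corners at (201,154), (297,154) and (298,272). The handle runs from (248,97) to (250,162), about 3 px right of the prediction, so I'll refit with these points included.

```bash
python3 - <<'E'
from h import *
T,S,W=ctrl.camera_model("top"),ctrl.camera_model("scene"),np.load("w1.npy",allow_pickle=True).item()
uT=np.array([[277,213],[330.5,203],[344.5,273],[290,283.75],[315.75,164.25],[320.5,189.25]])
zc=lambda u,v:[(u-480)/2.9+265,v/2.9+205]
uS=np.array([zc(524,113),zc(568,90)])
uW=np.array([[201,154],[297.5,154],[298.5,272.5],[248,97],[250,163]])
f=lambda p:np.r_[(proj(T,pts(p))-uT).ravel(),.7*(proj(S,pts(p)[4:])-uS).ravel(),(proj(W,pts(p)[[0,1,2,4,5]])-uW).ravel()]
r=least_squares(f,[.51,0,.2,.9],loss="soft_l1");print(r.x,r.cost,f(r.x).round(1))
x,y,w,a=r.x
A=np.array([x,y,.18])+.108*np.array([np.cos(w),np.sin(w),0]);h=pts(r.x)[4:].mean(0);print("axle",A,"handle",h)
o=ctrl.get_obs();yaw=o["eef_rot"][2];d=h-o["ee_pos"]
print("tool dx,dy",d[0]*np.cos(yaw)+d[1]*np.sin(yaw),d[0]*np.sin(yaw)-d[1]*np.cos(yaw),"dz",-(h[2]-.0188-o["ee_pos"][2]))
E
```

```text
[0.50904839 0.00116913 0.20431846 0.97555403] 4.020232526745193 [-0.5 -0.   0.2 -0.3  0.2  0.5 -0.3  0.4 -0.4  0.5 -0.3  0.1 -1.5  1.1
 -1.6  0.6  0.1 -0.8  0.4 -0.2  0.3  0.6 -0.4 -0.2  0.2  0.7]
axle [0.61480193 0.02308231 0.18      ] handle [ 0.6223621  -0.01340322  0.20523192]
tool dx,dy 0.08220254137420263 -0.057955871812183146 dz 0.13889987830764897
```

jog_arm(motion=[[0.04,-0.025,0,0,0,0,1],[0.04,-0.03,0,0,0,0.007,1],[0.005,-0.003,0.03,0,0,0,1],[0,0,0.04,0,0,0,1],[0,0,0,0,0,0,1]])

```text
time_s: 2.35
ee_pos: [0.6237, -0.0132, 0.2505]
eef_rot: [-3.139, 0.008, 0.202]
force: [-0.0, -0.7, -0.3]
grip_width: 0.0938
grip_force: 0.0
```

```bash
python3 - <<'E'
from h import *
for i in range(3):
  o=ctrl.get_obs();print(o["ee_pos"],o["eef_rot"],o["force"])
  I=ctrl.camera("wrist")
m=ctrl.camera_model("wrist")
print(proj(m,pts([.50905,.00117,.2043,.9755])[4:]))
cv2.imwrite("pics/w2.png",I[:,:,::-1])
E
```

```text
[ 0.62369511 -0.01319342  0.25048228] [-3.13935249  0.00826133  0.20187823] [-0.01550346 -0.6684478  -0.33001374]
[ 0.6246115  -0.01334121  0.25430754] [-3.14058607  0.00378027  0.20143789] [ 0.07262731 -0.32287696  0.5237982 ]
[ 0.6254414  -0.01335175  0.25683648] [ 3.14141674e+00 -2.57709947e-04  2.01162555e-01] [0.00850036 0.11465072 1.41015822]
[[318.83819582 220.5167891 ]
 [319.12316278 293.07924523]]
```

View pics/w2.png

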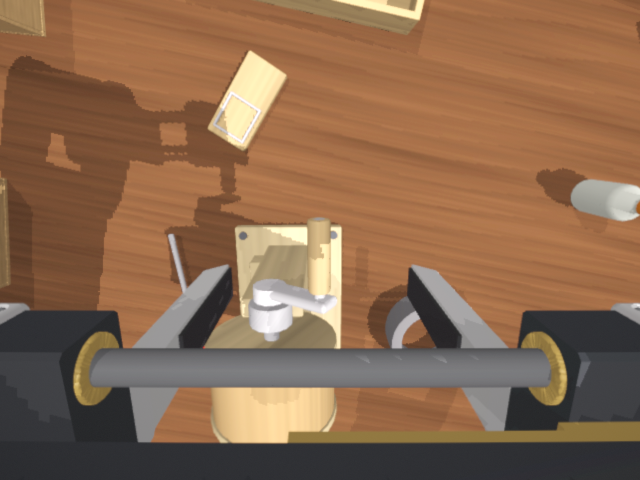

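The handle runs from (319,220) to (319,293), matching the prediction and centred between the fingers. I'll lower and close.

jog_arm(motion=[[0,0,0.025,0,0,0,1],[0,0,0.03,0,0,0,1],[0,0,0.014,0,0,0,1],[0,0,0,0,0,0,1],[0,0,0,0,0,0,1]])

```text
time_s: 3.0
ee_pos: [0.6264, -0.0125, 0.1886]
eef_rot: [3.141, -0.002, 0.202]
force: [0.9, 0.8, 1.0]
grip_width: 0.094
grip_force: 0.0
```

jog_arm(motion=[[0,0,0,0,0,0,1],[0,0,0,0,0,0,1]])

```text
time_s: 3.2
ee_pos: [0.6261, -0.0123, 0.1879]
eef_rot: [3.141, -0.002, 0.202]
force: [0.0, -0.7, 0.5]
grip_width: 0.0939
grip_force: 0.0
```

jog_arm(motion=[[0,0,0,0,0,0,-1],[0,0,0,0,0,0,-1],[0,0,0,0,0,0,-1],[0,0,0,0,0,0,-1],[0,0,0,0,0,0,-1]], squeeze=40)

```text
time_s: 3.7
ee_pos: [0.6257, -0.0122, 0.1864]
eef_rot: [-3.142, 0.0, 0.202]
force: [-0.6, 0.8, -0.3]
grip_width: 0.0577
grip_force: 0.0
```

jog_arm(motion=[[0,0,0,0,0,0,-1],[0,0,0,0,0,0,-1],[0,0,0,0,0,0,-1],[0,0,0,0,0,0,-1],[0,0,0,0,0,0,-1]])

```text
time_s: 4.2
ee_pos: [0.6257, -0.0122, 0.1865]
eef_rot: [-3.142, 0.0, 0.202]
force: [0.1, 0.1, 0.2]
grip_width: 0.0179
grip_force: 0.0
```

jog_arm(motion=[[0,0,0,0,0,0,-1],[0,0,0,0,0,0,-1],[0,0,0,0,0,0,-1]])

```text
time_s: 4.5
ee_pos: [0.6258, -0.0125, 0.1865]
eef_rot: [3.141, -0.0, 0.202]
force: [1.4, -3.5, 0.1]
grip_width: 0.0152
grip_force: 40.0
```

```bash
python3 - <<'E'
from h import *
o=ctrl.get_obs();print(o)
A=np.array([.6148,.0231]);w=.2043
p=o["ee_pos"]; d=p[:2]-A; y=-d[0]*np.sin(w)+d[1]*np.cos(w); x=d@[np.cos(w),np.sin(w)]; z=p[2]+.0188-.18
print("x,y,z rel axle",x,y,z,"r",np.hypot(y,z),"a",np.arctan2(-y,z))
E
```

```text
{'time_s': 4.5, 'qpos': array([-7.83557315e-02,  4.84494561e-01,  1.31069460e+00, -3.68339476e-04,
        1.34613056e+00,  1.29089487e+00]), 'joint_vel': array([-0.00065829, -0.00051714,  0.00173366, -0.00012361,  0.00019773,
        0.00130279]), 'tau': array([ 2.24534601e+00, -6.41202021e+01, -3.53087533e+01,  9.21309572e-01,
        2.99570365e-01,  3.66111158e-02]), 'ee_pos': array([ 0.62576996, -0.01251809,  0.18649422]), 'eef_rot': array([ 3.14117213e+00, -1.63094058e-04,  2.01627770e-01]), 'force': array([ 1.38098234, -3.54284956,  0.07043343]), 'moment': array([-0.65920669, -0.21659395,  0.03299158]), 'grip_force': 40.00084698200226, 'grip_width': 0.015174031027727158}
x,y,z rel axle 0.0035155610047582354 -0.03710295822194374 0.025294218884916453 r 0.04490464361084905 a 0.972437280398195
```

Grasp confirmed: radius 44.9 mm, a = 0.972. Next I'll get the per-row increments for a full turn in 15° calls.

```bash
cat >> h.py <<'E'
def table(a0,a1,step,r=.045,rows=5,off=(0,0)):
    a=np.radians(a0); c=r*np.array([np.sin(a),-np.cos(a)])+off
    n=round((a1-a0)/step)
    for k in range(1,n+1):
        b=np.radians(a0+k*step); t=r*np.array([np.sin(b),-np.cos(b)])
        q=np.round((t-c)/rows,4); c=c+rows*q; print(round(a0+k*step,1),q*1000)
E
python3 -c "
from h import *
table(55.7,55.7+360,15)"
```

```text
70.7 [1.1 2.1]
85.7 [0.4 2.3]
100.7 [-0.1  2.3]
115.7 [-0.7  2.3]
130.7 [-1.3  1.9]
145.7 [-1.8  1.6]
160.7 [-2.1  1.1]
175.7 [-2.3  0.4]
190.7 [-2.3 -0.1]
205.7 [-2.2 -0.7]
220.7 [-2.  -1.3]
235.7 [-1.6 -1.8]
250.7 [-1.  -2.1]
265.7 [-0.5 -2.3]
280.7 [ 0.1 -2.3]
295.7 [ 0.8 -2.2]
310.7 [ 1.2 -2. ]
325.7 [ 1.8 -1.6]
340.7 [ 2.1 -1. ]
355.7 [ 2.3 -0.5]
370.7 [2.3 0.1]
385.7 [2.3 0.8]
400.7 [1.9 1.2]
415.7 [1.6 1.8]
```

jog_arm(motion=[[0,0.0011,0.0021,0,0,0,-1],[0,0.0011,0.0021,0,0,0,-1],[0,0.0011,0.0021,0,0,0,-1],[0,0.0011,0.0021,0,0,0,-1],[0,0.0011,0.0021,0,0,0,-1]])

```text
time_s: 5.0
ee_pos: [0.6267, -0.0174, 0.1756]
eef_rot: [-3.141, 0.0, 0.202]
force: [0.3, 1.1, -0.0]
grip_width: 0.0154
grip_force: 40.0
```

jog_arm(motion=[[0,0.0004,0.0023,0,0,0,-1],[0,0.0004,0.0023,0,0,0,-1],[0,0.0004,0.0023,0,0,0,-1],[0,0.0004,0.0023,0,0,0,-1],[0,0.0004,0.0023,0,0,0,-1]])

```text
time_s: 5.5
ee_pos: [0.6271, -0.0193, 0.1642]
eef_rot: [-3.141, 0.0, 0.202]
force: [0.3, 2.5, 0.1]
grip_width: 0.0145
grip_force: 40.0
```

jog_arm(motion=[[0,-0.0001,0.0023,0,0,0,-1],[0,-0.0001,0.0023,0,0,0,-1],[0,-0.0001,0.0023,0,0,0,-1],[0,-0.0001,0.0023,0,0,0,-1],[0,-0.0001,0.0023,0,0,0,-1]])

```text
time_s: 6.0
ee_pos: [0.6269, -0.0183, 0.1528]
eef_rot: [-3.14, 0.0, 0.202]
force: [-2.0, 7.7, 3.1]
grip_width: 0.0147
grip_force: 40.0
```

jog_arm(motion=[[0,-0.0007,0.0023,0,0,0,-1],[0,-0.0007,0.0023,0,0,0,-1],[0,-0.0007,0.0023,0,0,0,-1],[0,-0.0007,0.0023,0,0,0,-1],[0,-0.0007,0.0023,0,0,0,-1]])

```text
time_s: 6.5
ee_pos: [0.6261, -0.0144, 0.1417]
eef_rot: [-3.14, 0.0, 0.202]
force: [-4.9, 10.2, 6.8]
grip_width: 0.0146
grip_force: 40.0
```

```bash
cat > d.txt <<'E'
0.6258 -0.0125 0.1865 1.4 -3.5 0.1
0.6267 -0.0174 0.1756 0.3 1.1 0.0
0.6271 -0.0193 0.1642 0.3 2.5 0.1
0.6269 -0.0183 0.1528 -2.0 7.7 3.1
0.6261 -0.0144 0.1417 -4.9 10.2 6.8
E
cat >> h.py <<'E'
def ana(f="d.txt",sgn=1,C=(0,0)):
    D=np.loadtxt(f); w=.2043; n=np.array([-np.sin(w),np.cos(w)])
    Y=(D[:,:2]-[.6148,.0231])@n-C[0]; Z=D[:,2]+.0188-.18-C[1]
    Fy,Fz=-D[:,3:5]@n,-D[:,5]   # force by the tool on the handle
    a=np.unwrap(np.arctan2(-Y,Z)); ft=-Fy*np.cos(a)-Fz*np.sin(a); fr=-Fy*np.sin(a)+Fz*np.cos(a)
    return Y,Z,a,ft,fr
E
python3 - <<'E'
from h import *
Y,Z,a,ft,fr=ana()
for r in zip(Y*1e3,Z*1e3,np.hypot(Y,Z)*1e3,np.degrees(a),ft,fr):print(np.round(r,1))
f=lambda p:np.hypot(Y-p[0],Z-p[1])-.045
r=least_squares(f,[0,0]);print(r.x*1e3,f(r.x)*1e3)
E
```

```text
[-37.1  25.3  44.9  55.7  -2.   -3.1]
[-42.1  14.4  44.5  71.1   0.3   1. ]
[-44.    3.   44.1  86.1   0.3   2.4]
[-43.   -8.4  43.8 101.1   1.5   8.4]
[-39.  -19.5  43.6 116.6   1.2  12.9]
[0.94774923 1.23050893] [ 0.01457895 -0.00959645 -0.00378121 -0.01540489  0.01766705]
```

```bash
python3 -c "
from h import *
table(116.6,116.6+345,15,off=(.00126,.0006))"
```

```text
131.6 [-1.6  1.8]
146.6 [-1.7  1.6]
161.6 [-2.2  1. ]
176.6 [-2.3  0.4]
191.6 [-2.3 -0.1]
206.6 [-2.2 -0.8]
221.6 [-2.  -1.3]
236.6 [-1.5 -1.8]
251.6 [-1.  -2.1]
266.6 [-0.5 -2.3]
281.6 [ 0.2 -2.4]
296.6 [ 0.8 -2.2]
311.6 [ 1.3 -1.9]
326.6 [ 1.7 -1.6]
341.6 [ 2.2 -1. ]
356.6 [ 2.3 -0.4]
371.6 [2.3 0.1]
386.6 [2.2 0.8]
401.6 [2.  1.3]
416.6 [1.5 1.8]
431.6 [1.  2.1]
446.6 [0.5 2.3]
461.6 [-0.2  2.4]
```

jog_arm(motion=[[0,-0.0016,0.0018,0,0,0,-1],[0,-0.0016,0.0018,0,0,0,-1],[0,-0.0016,0.0018,0,0,0,-1],[0,-0.0016,0.0018,0,0,0,-1],[0,-0.0016,0.0018,0,0,0,-1]])

```text
time_s: 7.0
ee_pos: [0.6248, -0.0079, 0.1324]
eef_rot: [3.141, -0.0, 0.202]
force: [-2.0, 2.4, 4.4]
grip_width: 0.0148
grip_force: 40.0
```

jog_arm(motion=[[0,-0.0017,0.0016,0,0,0,-1],[0,-0.0017,0.0016,0,0,0,-1],[0,-0.0017,0.0016,0,0,0,-1],[0,-0.0017,0.0016,0,0,0,-1],[0,-0.0017,0.0016,0,0,0,-1]])

```text
time_s: 7.5
ee_pos: [0.623, 0.0008, 0.1248]
eef_rot: [-3.141, -0.0, 0.202]
force: [-6.2, 3.3, 11.4]
grip_width: 0.0149
grip_force: 40.0
```

jog_arm(motion=[[0,-0.0022,0.001,0,0,0,-1],[0,-0.0022,0.001,0,0,0,-1],[0,-0.0022,0.001,0,0,0,-1],[0,-0.0022,0.001,0,0,0,-1],[0,-0.0022,0.001,0,0,0,-1]])

```text
time_s: 8.0
ee_pos: [0.6209, 0.0111, 0.1198]
eef_rot: [3.141, -0.0, 0.202]
force: [-5.0, -2.2, 10.3]
grip_width: 0.0152
grip_force: 40.0
```

jog_arm(motion=[[0,-0.0023,0.0004,0,0,0,-1],[0,-0.0023,0.0004,0,0,0,-1],[0,-0.0023,0.0004,0,0,0,-1],[0,-0.0023,0.0004,0,0,0,-1],[0,-0.0023,0.0004,0,0,0,-1]])

```text
time_s: 8.5
ee_pos: [0.6185, 0.022, 0.1176]
eef_rot: [3.141, 0.0, 0.201]
force: [-4.4, -4.3, 9.5]
grip_width: 0.0154
grip_force: 40.0
```

jog_arm(motion=[[0,-0.0023,-0.0001,0,0,0,-1],[0,-0.0023,-0.0001,0,0,0,-1],[0,-0.0023,-0.0001,0,0,0,-1],[0,-0.0023,-0.0001,0,0,0,-1],[0,-0.0023,-0.0001,0,0,0,-1]])

```text
time_s: 9.0
ee_pos: [0.6163, 0.0329, 0.1183]
eef_rot: [3.14, 0.0, 0.201]
force: [-5.6, -8.4, 9.1]
grip_width: 0.0147
grip_force: 40.0
```

jog_arm(motion=[[0,-0.0022,-0.0008,0,0,0,-1],[0,-0.0022,-0.0008,0,0,0,-1],[0,-0.0022,-0.0008,0,0,0,-1],[0,-0.0022,-0.0008,0,0,0,-1],[0,-0.0022,-0.0008,0,0,0,-1]])

```text
time_s: 9.5
ee_pos: [0.614, 0.0435, 0.1218]
eef_rot: [3.14, 0.001, 0.201]
force: [-2.0, -8.8, 5.0]
grip_width: 0.0149
grip_force: 40.0
```

```bash
cat >> d.txt <<'E'
0.6248 -0.0079 0.1324 -2.0 2.4 4.4
0.623 0.0008 0.1248 -6.2 3.3 11.4
0.6209 0.0111 0.1198 -5.0 -2.2 10.3
0.6185 0.022 0.1176 -4.4 -4.3 9.5
0.6163 0.0329 0.1183 -5.6 -8.4 9.1
0.614 0.0435 0.1218 -2 -8.8 5
E
cat >> h.py <<'E'
def rep():
    Y,Z,a,ft,fr=ana()
    r=least_squares(lambda p:np.hypot(Y-p[0],Z-p[1])-p[2],[0,0,.045]);print("circle",r.x*1e3,(r.fun*1e3).round(2))
    Y,Z,a,ft,fr=ana(C=r.x[:2])
    for q in zip(np.degrees(a),ft,fr):print(np.round(q,1))
    k=slice(1,None);M=np.c_[np.ones(len(a)),np.sin(a),np.cos(a)][k]
    s,res,*_=np.linalg.lstsq(M,ft[k],rcond=None); cov=np.linalg.inv(M.T@M)*res/(len(M)-3)
    # ft = d - m sin(a+phi): sin coef -m cos phi, cos coef -m sin phi
    phi=np.arctan2(-s[2],-s[1]);m=np.hypot(*s[1:]);print("drag",s[0],"m",m,"down at a",np.degrees(np.pi-phi)%360,"sd",np.degrees(np.sqrt(cov[1:,1:].trace()/2)/m),"res",(ft[k]-M@s).round(1))
E
python3 -c "
from h import *
rep()"
```

```text
circle [ 0.96800699  1.33128294 44.99928114] [-0.02 -0.02  0.01  0.03  0.08 -0.05 -0.03 -0.05  0.02  0.01  0.02]
[57.8 -1.9 -3.2]
[73.1  0.3  1. ]
[87.9  0.2  2.4]
[102.5   1.3   8.4]
[117.5   1.   12.9]
[132.1   1.4   5. ]
[147.    2.4  12. ]
[161.9   4.3   9.4]
[176.4   3.9   9.3]
[190.7   5.3  10.3]
[205.2   5.3   8. ]
drag 3.3716983784797936 m 3.1326860010223303 down at a 160.31922532743297 sd 10.077122335844166 res [ 0.1 -0.2  0.6 -0.3 -0.5 -0.2  0.8 -0.3  0.3 -0.3]
```

jog_arm(motion=[[0,-0.002,-0.0013,0,0,0,-1],[0,-0.002,-0.0013,0,0,0,-1],[0,-0.002,-0.0013,0,0,0,-1],[0,-0.002,-0.0013,0,0,0,-1],[0,-0.002,-0.0013,0,0,0,-1]])

```text
time_s: 10.0
ee_pos: [0.6119, 0.0531, 0.128]
eef_rot: [3.14, 0.001, 0.201]
force: [-1.3, -10.8, 2.1]
grip_width: 0.015
grip_force: 40.0
```

jog_arm(motion=[[0,-0.0015,-0.0018,0,0,0,-1],[0,-0.0015,-0.0018,0,0,0,-1],[0,-0.0015,-0.0018,0,0,0,-1],[0,-0.0015,-0.0018,0,0,0,-1],[0,-0.0015,-0.0018,0,0,0,-1]])

```text
time_s: 10.5
ee_pos: [0.6103, 0.0607, 0.1365]
eef_rot: [3.14, 0.002, 0.201]
force: [0.7, -8.0, -3.0]
grip_width: 0.0151
grip_force: 40.0
```

jog_arm(motion=[[0,-0.001,-0.0021,0,0,0,-1],[0,-0.001,-0.0021,0,0,0,-1],[0,-0.001,-0.0021,0,0,0,-1],[0,-0.001,-0.0021,0,0,0,-1],[0,-0.001,-0.0021,0,0,0,-1]])

```text
time_s: 11.0
ee_pos: [0.6092, 0.0664, 0.1476]
eef_rot: [3.141, 0.001, 0.202]
force: [-2.0, -6.5, -4.4]
grip_width: 0.0147
grip_force: 40.0
```

jog_arm(motion=[[0,-0.0005,-0.0023,0,0,0,-1],[0,-0.0005,-0.0023,0,0,0,-1],[0,-0.0005,-0.0023,0,0,0,-1],[0,-0.0005,-0.0023,0,0,0,-1],[0,-0.0005,-0.0023,0,0,0,-1]])

```text
time_s: 11.5
ee_pos: [0.6087, 0.0689, 0.1593]
eef_rot: [3.141, 0.001, 0.202]
force: [-3.2, -7.2, -5.6]
grip_width: 0.0148
grip_force: 40.0
```

jog_arm(motion=[[0,0.0002,-0.0024,0,0,0,-1],[0,0.0002,-0.0024,0,0,0,-1],[0,0.0002,-0.0024,0,0,0,-1],[0,0.0002,-0.0024,0,0,0,-1],[0,0.0002,-0.0024,0,0,0,-1]])

```text
time_s: 12.0
ee_pos: [0.6088, 0.0682, 0.1713]
eef_rot: [-3.141, 0.001, 0.202]
force: [-4.9, -5.5, -7.0]
grip_width: 0.0149
grip_force: 40.0
```

jog_arm(motion=[[0,0.0008,-0.0022,0,0,0,-1],[0,0.0008,-0.0022,0,0,0,-1],[0,0.0008,-0.0022,0,0,0,-1],[0,0.0008,-0.0022,0,0,0,-1],[0,0.0008,-0.0022,0,0,0,-1]])

```text
time_s: 12.5
ee_pos: [0.6096, 0.0646, 0.1823]
eef_rot: [-3.141, 0.001, 0.202]
force: [-5.3, -1.9, -7.5]
grip_width: 0.0148
grip_force: 40.0
```

jog_arm(motion=[[0,0.0013,-0.0019,0,0,0,-1],[0,0.0013,-0.0019,0,0,0,-1],[0,0.0013,-0.0019,0,0,0,-1],[0,0.0013,-0.0019,0,0,0,-1],[0,0.0013,-0.0019,0,0,0,-1]])

```text
time_s: 13.0
ee_pos: [0.6109, 0.0585, 0.1919]
eef_rot: [-3.14, 0.001, 0.202]
force: [-6.0, -0.6, -6.2]
grip_width: 0.015
grip_force: 40.0
```

jog_arm(motion=[[0,0.0017,-0.0016,0,0,0,-1],[0,0.0017,-0.0016,0,0,0,-1],[0,0.0017,-0.0016,0,0,0,-1],[0,0.0017,-0.0016,0,0,0,-1],[0,0.0017,-0.0016,0,0,0,-1]])

```text
time_s: 13.5
ee_pos: [0.6126, 0.0501, 0.1998]
eef_rot: [-3.14, 0.001, 0.202]
force: [-4.4, -0.0, -7.3]
grip_width: 0.015
grip_force: 40.0
```

jog_arm(motion=[[0,0.0022,-0.001,0,0,0,-1],[0,0.0022,-0.001,0,0,0,-1],[0,0.0022,-0.001,0,0,0,-1],[0,0.0022,-0.001,0,0,0,-1],[0,0.0022,-0.001,0,0,0,-1]])

```text
time_s: 14.0
ee_pos: [0.6149, 0.0395, 0.2053]
eef_rot: [-3.14, 0.001, 0.202]
force: [-6.9, 2.3, -4.8]
grip_width: 0.0151
grip_force: 40.0
```

jog_arm(motion=[[0,0.0023,-0.0004,0,0,0,-1],[0,0.0023,-0.0004,0,0,0,-1],[0,0.0023,-0.0004,0,0,0,-1],[0,0.0023,-0.0004,0,0,0,-1],[0,0.0023,-0.0004,0,0,0,-1]])

```text
time_s: 14.5
ee_pos: [0.6173, 0.0282, 0.2077]
eef_rot: [-3.14, -0.0, 0.202]
force: [-7.4, 2.1, -1.8]
grip_width: 0.0153
grip_force: 40.0
```

jog_arm(motion=[[0,0.0023,0.0001,0,0,0,-1],[0,0.0023,0.0001,0,0,0,-1],[0,0.0023,0.0001,0,0,0,-1],[0,0.0023,0.0001,0,0,0,-1],[0,0.0023,0.0001,0,0,0,-1]])

```text
time_s: 15.0
ee_pos: [0.6197, 0.0169, 0.207]
eef_rot: [-3.14, -0.0, 0.202]
force: [-6.5, 2.0, -2.9]
grip_width: 0.0148
grip_force: 40.0
```

jog_arm(motion=[[0,0.0022,0.0008,0,0,0,-1],[0,0.0022,0.0008,0,0,0,-1],[0,0.0022,0.0008,0,0,0,-1],[0,0.0022,0.0008,0,0,0,-1],[0,0.0022,0.0008,0,0,0,-1]])

```text
time_s: 15.5
ee_pos: [0.622, 0.0059, 0.2034]
eef_rot: [-3.141, -0.001, 0.202]
force: [-7.3, 2.0, -0.6]
grip_width: 0.0151
grip_force: 40.0
```

jog_arm(motion=[[0,0.002,0.0013,0,0,0,-1],[0,0.002,0.0013,0,0,0,-1],[0,0.002,0.0013,0,0,0,-1],[0,0.002,0.0013,0,0,0,-1],[0,0.002,0.0013,0,0,0,-1]])

```text
time_s: 16.0
ee_pos: [0.6241, -0.004, 0.1968]
eef_rot: [-3.141, -0.001, 0.202]
force: [-5.7, 1.4, -0.8]
grip_width: 0.0154
grip_force: 40.0
```

jog_arm(motion=[[0,0.0015,0.0018,0,0,0,-1],[0,0.0015,0.0018,0,0,0,-1],[0,0.0015,0.0018,0,0,0,-1],[0,0.0015,0.0018,0,0,0,-1],[0,0.0015,0.0018,0,0,0,-1]])

```text
time_s: 16.5
ee_pos: [0.6257, -0.0116, 0.188]
eef_rot: [-3.142, -0.001, 0.202]
force: [-6.3, -0.7, 0.7]
grip_width: 0.015
grip_force: 40.0
```

jog_arm(motion=[[0,0.001,0.0021,0,0,0,-1],[0,0.001,0.0021,0,0,0,-1],[0,0.001,0.0021,0,0,0,-1],[0,0.001,0.0021,0,0,0,-1],[0,0.001,0.0021,0,0,0,-1]])

```text
time_s: 17.0
ee_pos: [0.6268, -0.0167, 0.1775]
eef_rot: [3.141, -0.001, 0.202]
force: [-6.3, -0.8, 0.9]
grip_width: 0.0146
grip_force: 40.0
```

jog_arm(motion=[[0,0.0005,0.0023,0,0,0,-1],[0,0.0005,0.0023,0,0,0,-1],[0,0.0005,0.0023,0,0,0,-1],[0,0.0005,0.0023,0,0,0,-1],[0,0.0005,0.0023,0,0,0,-1]])

```text
time_s: 17.5
ee_pos: [0.6273, -0.0191, 0.1659]
eef_rot: [3.141, -0.001, 0.202]
force: [-5.8, -0.2, 1.1]
grip_width: 0.0145
grip_force: 40.0
```

jog_arm(motion=[[0,-0.0002,0.0024,0,0,0,-1],[0,-0.0002,0.0024,0,0,0,-1],[0,-0.0002,0.0024,0,0,0,-1],[0,-0.0002,0.0024,0,0,0,-1],[0,-0.0002,0.0024,0,0,0,-1]])

```text
time_s: 18.0
ee_pos: [0.6271, -0.0183, 0.1538]
eef_rot: [3.141, -0.001, 0.202]
force: [-5.4, -2.1, 1.3]
grip_width: 0.0151
grip_force: 40.0
```

```bash
cat >> d.txt <<'E'
0.6119 0.0531 0.128 -1.3 -10.8 2.1
0.6103 0.0607 0.1365 0.7 -8 -3
0.6092 0.0664 0.1476 -2 -6.5 -4.4
0.6087 0.0689 0.1593 -3.2 -7.2 -5.6
0.6088 0.0682 0.1713 -4.9 -5.5 -7
0.6096 0.0646 0.1823 -5.3 -1.9 -7.5
0.6109 0.0585 0.1919 -6 -0.6 -6.2
0.6126 0.0501 0.1998 -4.4 0 -7.3
0.6149 0.0395 0.2053 -6.9 2.3 -4.8
0.6173 0.0282 0.2077 -7.4 2.1 -1.8
0.6197 0.0169 0.207 -6.5 2 -2.9
0.622 0.0059 0.2034 -7.3 2 -0.6
0.6241 -0.004 0.1968 -5.7 1.4 -0.8
0.6257 -0.0116 0.188 -6.3 -0.7 0.7
0.6268 -0.0167 0.1775 -6.3 -0.8 0.9
0.6273 -0.0191 0.1659 -5.8 -0.2 1.1
0.6271 -0.0183 0.1538 -5.4 -2.1 1.3
E
python3 -c "
from h import *
rep()"
```

```text
circle [ 1.09753051  1.46482657 45.11015236] [-0.09 -0.04  0.03  0.07  0.15  0.02  0.04  0.01  0.05  0.01 -0.03  0.
 -0.09 -0.08  0.    0.01 -0.02  0.    0.1   0.07  0.05 -0.03  0.01  0.02
 -0.03 -0.09 -0.04 -0.1 ]
[58.  -1.9 -3.2]
[73.3  0.3  1. ]
[88.1  0.2  2.4]
[102.6   1.3   8.4]
[117.6   0.9  12.9]
[132.1   1.4   5. ]
[147.    2.4  12. ]
[161.8   4.3   9.4]
[176.3   3.9   9.3]
[190.5   5.3  10.2]
[205.    5.3   8. ]
[219.8   6.6   8.2]
[234.5   7.1   4.7]
[250.5   6.1   4.1]
[265.7   6.1   6. ]
[281.    6.    5.7]
[295.8   6.4   4. ]
[310.4   5.1   3.5]
[325.2   4.9   5.5]
[340.7   5.    3.3]
[355.7   3.7   1.5]
[370.4   2.7   3.4]
[385.5   2.8   2. ]
[400.9   1.4   2.3]
[4.158e+02 9.000e-01 1.000e-01]
[4.308e+02 1.000e+00 2.000e-01]
[445.9   1.2   0.9]
[461.4   1.5  -0.7]
drag 3.7895301727965642 m 2.9485800866341645 down at a 169.72075850214523 sd 2.7214519422491454 res [-0.6 -0.7  0.2 -0.5 -0.6 -0.2  0.9 -0.2  0.5 -0.2  0.5  0.6 -0.6 -0.7
 -0.5  0.2 -0.5 -0.1  0.8  0.2 -0.   0.8 -0.1 -0.2  0.1  0.3  0.4]
```

The fit is clean: drag 3.8 N, slug 2.95 N, heavy side down at a ≈ 170° ± 3°. I'll continue the same way round to 530°, which is 170°.

```bash
python3 -c "
from h import *
a=np.radians(461.6)
table(461.6,530,13.68,r=.0445,off=.0005*np.array([np.sin(a),-np.cos(a)]))"
```

```text
475.3 [-0.8  2. ]
489.0 [-1.1  1.8]
502.6 [-1.5  1.5]
516.3 [-1.8  1. ]
530.0 [-2.1  0.7]
```

jog_arm(motion=[[0,-0.0008,0.002,0,0,0,-1],[0,-0.0008,0.002,0,0,0,-1],[0,-0.0008,0.002,0,0,0,-1],[0,-0.0008,0.002,0,0,0,-1],[0,-0.0008,0.002,0,0,0,-1]])

```text
time_s: 18.5
ee_pos: [0.6264, -0.0149, 0.1437]
eef_rot: [3.14, -0.001, 0.201]
force: [-3.9, -6.2, -1.2]
grip_width: 0.0146
grip_force: 40.0
```

jog_arm(motion=[[0,-0.0011,0.0018,0,0,0,-1],[0,-0.0011,0.0018,0,0,0,-1],[0,-0.0011,0.0018,0,0,0,-1],[0,-0.0011,0.0018,0,0,0,-1],[0,-0.0011,0.0018,0,0,0,-1]])

```text
time_s: 19.0
ee_pos: [0.6252, -0.0094, 0.1346]
eef_rot: [3.141, -0.001, 0.202]
force: [-5.4, -5.0, -0.6]
grip_width: 0.0147
grip_force: 40.0
```

jog_arm(motion=[[0,-0.0015,0.0015,0,0,0,-1],[0,-0.0015,0.0015,0,0,0,-1],[0,-0.0015,0.0015,0,0,0,-1],[0,-0.0015,0.0015,0,0,0,-1],[0,-0.0015,0.0015,0,0,0,-1]])

```text
time_s: 19.5
ee_pos: [0.6236, -0.0019, 0.1271]
eef_rot: [3.141, -0.001, 0.202]
force: [-5.5, -4.3, -0.4]
grip_width: 0.0151
grip_force: 40.0
```

jog_arm(motion=[[0,-0.0018,0.001,0,0,0,-1],[0,-0.0018,0.001,0,0,0,-1],[0,-0.0018,0.001,0,0,0,-1],[0,-0.0018,0.001,0,0,0,-1],[0,-0.0018,0.001,0,0,0,-1]])

```text
time_s: 20.0
ee_pos: [0.6218, 0.0069, 0.1218]
eef_rot: [3.141, -0.0, 0.202]
force: [-3.8, -5.7, -2.4]
grip_width: 0.0149
grip_force: 40.0
```

jog_arm(motion=[[0,-0.0021,0.0007,0,0,0,-1],[0,-0.0021,0.0007,0,0,0,-1],[0,-0.0021,0.0007,0,0,0,-1],[0,-0.0021,0.0007,0,0,0,-1],[0,-0.0021,0.0007,0,0,0,-1]])

```text
time_s: 20.5
ee_pos: [0.6196, 0.0173, 0.1185]
eef_rot: [3.141, -0.0, 0.202]
force: [-6.6, -4.6, 0.7]
grip_width: 0.0151
grip_force: 40.0
```

jog_arm(motion=[[0,0,0,0,0,0,-1],[0,0,0,0,0,0,-1],[0,0,0,0,0,0,-1],[0,0,0,0,0,0,-1],[0,0,0,0,0,0,-1]])

```text
time_s: 21.0
ee_pos: [0.6196, 0.0175, 0.1184]
eef_rot: [3.141, -0.0, 0.202]
force: [-5.4, -3.5, -1.3]
grip_width: 0.0148
grip_force: 40.0
```

jog_arm(motion=[[0,0,0,0,0,0,-1],[0,0,0,0,0,0,-1],[0,0,0,0,0,0,-1],[0,0,0,0,0,0,-1],[0,0,0,0,0,0,-1]])

```text
time_s: 21.5
ee_pos: [0.6196, 0.0176, 0.1185]
eef_rot: [3.141, -0.0, 0.202]
force: [-5.8, -3.4, -1.2]
grip_width: 0.0152
grip_force: 40.0
```

```bash
cat >> d.txt <<'E'
0.6264 -0.0149 0.1437 -3.9 -6.2 -1.2
0.6252 -0.0094 0.1346 -5.4 -5 -0.6
0.6236 -0.0019 0.1271 -5.5 -4.3 -0.4
0.6218 0.0069 0.1218 -3.8 -5.7 -2.4
0.6196 0.0173 0.1185 -6.6 -4.6 0.7
E
python3 - <<'E'
from h import *
rep()
I=ctrl.camera("top");J=ctrl.camera("scene")
t=cv2.resize(I[145:295,250:370],None,fx=4,fy=4)
s=cv2.copyMakeBorder(cv2.resize(J[205:320,265:375],(319,333)),0,267,0,0,cv2.BORDER_CONSTANT)
cv2.imwrite("pics/end.png",np.hstack([t,s])[:,:,::-1])
E
```

```text
circle [ 1.12325409  1.51925344 45.0819629 ] [-0.07 -0.01  0.08  0.14  0.22  0.11  0.13  0.1   0.13  0.08  0.04  0.05
 -0.05 -0.06  0.01 -0.   -0.04 -0.02  0.07  0.04  0.02 -0.05 -0.    0.02
 -0.01 -0.06  0.01 -0.03 -0.17 -0.14 -0.15 -0.21 -0.18]
[58.1 -1.9 -3.2]
[73.4  0.3  1. ]
[88.1  0.2  2.4]
[102.7   1.3   8.4]
[117.6   0.9  12.9]
[132.1   1.4   5. ]
[147.    2.4  12. ]
[161.8   4.3   9.4]
[176.3   3.9   9.3]
[190.4   5.3  10.2]
[204.9   5.3   8. ]
[219.7   6.6   8.2]
[234.4   7.1   4.7]
[250.4   6.1   4.1]
[265.7   6.1   6. ]
[281.    6.    5.6]
[295.8   6.4   4. ]
[310.4   5.1   3.5]
[325.2   4.9   5.5]
[340.7   5.    3.3]
[355.7   3.7   1.5]
[370.5   2.7   3.4]
[385.5   2.8   2. ]
[400.9   1.4   2.3]
[4.159e+02 9.000e-01 1.000e-01]
[4.308e+02 1.000e+00 2.000e-01]
[446.    1.2   0.9]
[461.4   1.5  -0.7]
[475.1   1.1  -5.3]
[488.7   1.9  -3.3]
[502.4   2.2  -2.2]
[515.8   3.4  -4.2]
[5.3e+02 3.2e+00 1.0e-01]
drag 3.775768582644143 m 2.9565560312787884 down at a 170.27510903854647 sd 2.4067047479732264 res [-0.6 -0.7  0.2 -0.5 -0.5 -0.2  1.  -0.2  0.5 -0.1  0.6  0.6 -0.5 -0.7
 -0.5  0.2 -0.5 -0.1  0.8  0.2 -0.1  0.8 -0.1 -0.2  0.2  0.3  0.4 -0.2
  0.1 -0.2  0.4 -0.5]
```

View pics/end.png

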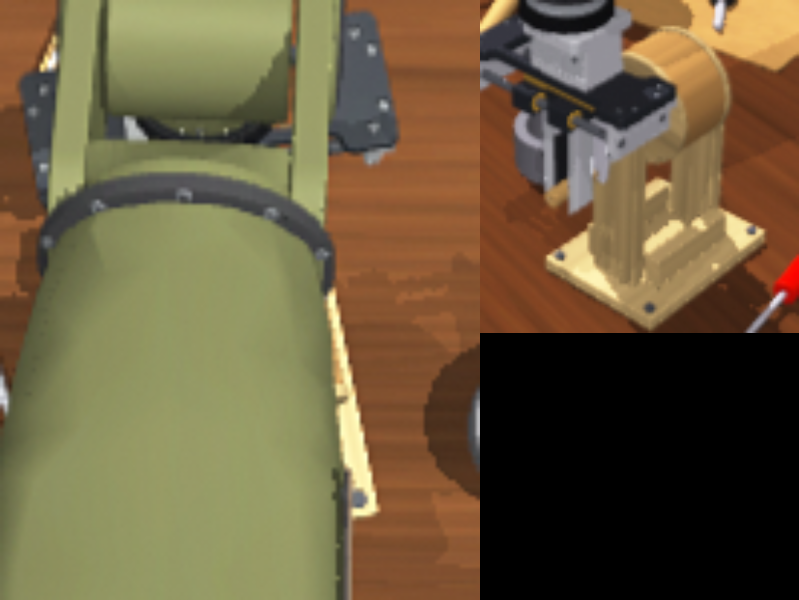

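The scene crop shows the gripper holding the handle low, around (560,190), with the stand undisturbed. The final crank angle is 170°, against the estimated 170.3° for heavy side down. I'll hand in.

```bash
python3 -c "
from station import ctrl
print(ctrl.hand_in())"
```

```text
the job is handed in; nothing more can be done
None
```

I turned the drum a little over a full turn, and the pull on the handle puts the heavy side straight down at a crank angle of about 170° (± 2.4°). I handed the job in at about 22 s with the gripper still holding the handle at 170° and the drum at rest.

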